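Nudge the shaker tray onto its locating pins

ROBOT

A 7-joint arm with a two-finger parallel gripper is mounted at the origin on the work surface. World frame = base frame: x ahead of the robot, y to its left, z up, the work surface at z = 0. Lengths are in m, angles in degrees, forces in N, time in s.
With the tool pointing down it reaches from about 0.425 to 0.875 m from the base axis. Payload 8.4 kg.
Tool frame: the origin (TCP) lies between the finger pads; the fingertips stand 19 mm ahead of it and the grasp point (between the pads) is the TCP (manip.tip_reach is the distance from the TCP to the fingertips, in m); z points along the fingers, y is the direction in which the jaws open and shut (so a half turn about z gives the same grasp; the last joint's range is limited). The gripper opens to 85 mm and grips with 20 to 120 N. Pads are 22 mm wide; open, the fingers measure 114 mm over their backs; the gripper's body (76 mm by 85 mm) begins 54 mm behind the grasp point. The pads swing forward as they close: fully open they stand 13 mm farther back than shut.
Start: joints at [69.775, 19.091, 2.286, 83.961, -0.768, 76.965, -3.352], TCP at [0.163, -0.629, 0.25] pointing down, gripper open.
Joint ranges: [-147.57, 147.57], [-21.85, 119.76], [-74.77, 79.35], [14.55, 137.4], [-85.83, 265.84], [4.83, 119.75], [-152.11, 152.11]. Speed limits (degrees/s): [127.2, 127.2, 159.86, 159.86, 180, 180, 180].

INTERFACE

Orientations are given as a 3x3 rotation matrix whose columns are the frame's x, y, z axes.
In Python, from workcell import manip gives the robot as it stands.
- The arm moves only by the shell command python3 -m jog 'ROWS' [FORCE]. ROWS is a JSON object of lists of equal length, an entry for each row: "hand": the finger opening in mm, from 0 to 85.4; "delta_pos": the shift along the tool's x, y, z scaled (see below), a list of three; "rotation": the turn, a rotation vector about the tool's x, y, z scaled (see below), a list of three. In form: {"hand": [hand, ...], "delta_pos": [[tx, ty, tz], ...], "rotation": [[wx, wy, wz], ...]}. A call has 1 to 10 rows; each row is the pose to reach, as a shift and turn from the pose commanded when the call began, along the tool's axes at that moment; what a row does not reach only later rows make up. The controller multiplies each number of a shift by 400 mm and each number of a turn by 30 degrees. A row lasts 1/8 s, in which the tool goes at most 62.5 mm and 10.7 degrees, less where a joint would pass 70% of its speed; a pose out of reach is approached as far as the arm can. A call with a number of a shift or a turn outside -1 to 1 is refused whole. A call with a gripper value outside its range is refused whole. The fingers move at their own pace and stop on an object; FORCE is the grip in N (left out, the last holds). Time passes only in rows, so rows that repeat a pose let the fingers close. It gives the time, the measured TCP pose, the force and the opening at its end, in the units of the state.
- manip.get_state(): the state, without advancing time (a new reading comes with each control period).
- manip.grab_frame(name): name is "side" or "top" or "wrist"; returns the picture (420x560x3 uint8, blue, green, red); there is no depth.
- manip.camera_info(name): a dict with "fx", "fy", "cx", "cy" (pixels), "R" (3x3) and "t" (3): a world point X has camera coordinates R X + t. Camera axes: x right, y down, z forward; pixel columns grow to the right and rows downward; lengths in m; the calibration is good to about 2 mm. A picture is of the moment at which its call begins: read the wrist's pose just before it. camera_info takes no time and is no camera call; for the wrist camera it gives the pose at the moment of the call.
- manip.finish_job(): hands the job in, once; it reports no verdict.
The state is a dict: "t": time; "qpos": joint angles; "qd": joint speeds; "joint_efforts": joint torques, N m; "eef_pos": TCP position; "tool_rot": TCP orientation; "contact_force": force on the tool from outside, world axes, zero at the start; "ft_torque": the same for the moment, N m; "finger_gap": finger opening in m.
Only numpy, scipy, OpenCV 4.12 (cv2) and the standard library are available. Lean on these libraries where they do the work, as an engineer would, in place of code of your own. Each camera call takes 0.05 s, during which the arm holds its last target.

TASK

The blue tray lies loose and slightly propped on the shaker's two short locating pins. With the fingertips push it back against the low fence at the far side of the deck and nudge it sideways along the fence until its two holes drop over the pins and it sits flat on the deck, then come away. Only push the tray along, do not lift it, and leave the vials, glassware and other things on the bench where they are.

Things in the scene. Friction and masses are not known exactly. Their poses are not given: they have to be found in the camera images.
- shaker: White bench shaker, red skirt, grey deck: 300 mm deep (own x) x 380 mm wide (own y), deck surface 100 mm above the bench. Fixed, not running. Origin: centre of its underside. x points away from the robot, y left along the fence; it may be turned up to 0.3 rad. A strip of deck behind the fence carries two vials.
- fence_mid (a point): Middle of the fence's near face, at deck level: x = +76 mm, y = 0 on the shaker. Aluminium fence along the shaker's y, 360 mm long, 12 mm thick, 14 mm above the deck, smooth (friction about 0.3, as between tray and deck); a yellow mark on its top is in line with the pins (y = 0).
- pin_far (a point): Tip of the far brass locating pin, at x = +45 mm, y = 0 on the shaker. Pin 8 mm across with a domed tip, 7 mm high above the deck.
- pin_near (a point): Tip of the near locating pin, the same kind, at x = -45 mm, y = 0 on the shaker. The pins are hidden under the tray at the start.
- tray: Blue metal tray, 150 mm (own x) x 180 mm (own y), 0.25 to 0.45 kg: floor 5 mm thick, upright rim 4 mm thick all round, 22 mm high in all. Origin: centre of its underside. Starts 12 to 32 mm nearer the robot than seated, 18 to 56 mm left or right, turned up to 0.15 rad to the shaker, tilted a few degrees: floor on the pin tips, one side on the deck. Slides with 1 to 3 N.
- hole_far (a point): Centre of the tray's far through hole, 12 mm square, at the underside, x = +45 mm, y = 0 on the tray. Belongs over pin_far. With the far rim against the fence the holes are 1 mm from the pins' x, so sliding along the fence brings the tray home; the pins then stop it with 2 mm of play.
- hole_near (a point): Centre of the tray's near hole, the same kind, x = -45 mm, y = 0 on the tray. Belongs over pin_near. Yellow marks on the middle of the near and far rims are in line with the two holes.
- vial_a: Blue-capped amber vial, 26 mm across, 55 mm tall, standing on the shaker's rear strip behind the fence. Leave alone. Origin: centre of its underside.
- vial_b: White-capped amber vial, 26 mm across, 55 mm tall, standing on the shaker's rear strip behind the fence. Leave alone. Origin: centre of its underside.
- reagent: Clear bottle with blue cap, 70 mm across, 150 mm tall, on the bench left of the shaker. Leave alone. Origin: centre of its underside.
- flask: Conical glass flask, 84 mm across the foot, 120 mm tall, on the bench right of the shaker. Leave alone. Origin: centre of its underside.
- jar: White plastic jar with red lid, 68 mm across, 85 mm tall, on the bench right of the shaker. Leave alone. Origin: centre of its underside.
- tip_box: Orange box 120 x 80 x 55 mm, on the bench right of the shaker. Leave alone. Origin: centre of its underside.
- spatula: Flat steel lab spatula 190 mm long, lying on the bench left of the shaker. Leave alone. Origin: mid-length, underside.
There are look-alikes about, which are no part of the job. Several things have the shape of the tray; the one meant has the colours described above.

How it is judged (in metres and radians):
At the end, for the whole second after the job is handed in: Both holes within 4.5 mm of their pins horizontally, the tray's underside on the deck (origin under 102 mm), level within 0.02 rad and at rest; every other thing upright and within 30 mm of where it was (horizontal distance between hole_far and pin_far below 0.0045 m and horizontal distance between hole_near and pin_near below 0.0045 m and height (world z) of tray below 0.102 m and angle between tray's own z axis and vertical below 0.02 rad and linear speed of tray below 0.01 m/s and distance of each of vial_a, vial_b, reagent, flask, jar, tip_box, spatula from where it was at the start of the episode below 0.03 m and angle between each of vial_a, vial_b, reagent, flask, jar, tip_box's own z axis and vertical below 0.2 rad); the robot touches nothing.
It fails at once if the tray is lifted: its underside's centre more than 14 mm above the deck, or tipped over 0.2 rad (height (world z) of tray above 0.114 m or angle between tray's own z axis and vertical above 0.2 rad).
It fails at once if a bystander is shifted by more than 30 mm or knocked over (distance of any of vial_a, vial_b, reagent, flask, jar, tip_box, spatula from where it was at the start of the episode above 0.03 m or angle between any of vial_a, vial_b, reagent, flask, jar, tip_box's own z axis and vertical above 0.3 rad).
It also fails if it takes over 64 s, if anything falls off the work surface, if the arm or the gripper's body presses on something with over 40 N, if the wrist force passes 120 N, or if a joint passes its speed limit or range.

## Working session

There is one attempt and no reset: what is moved stays moved. The work goes in short steps, Python scripts to look and compute and a shell command to move; the robot and the scene stay as the last step left them, time stands still between calls to the robot, and variables do not carry over. Pictures are saved under pics/ and viewed, and the job is handed in when it is done.

```bash
ls; mkdir -p pics; python3 - <<'E'
from workcell import manip
import cv2,numpy as np
s=manip.get_state();print({k:np.round(v,3).tolist() for k,v in s.items()})
for n in("side","top"):
    cv2.imwrite(f"pics/{n}0.png",manip.grab_frame(n)); c=manip.camera_info(n);print(n,{k:np.round(v,3).tolist() for k,v in c.items()})
E
```

```text
pics
{'t': 0.0, 'qpos': [69.774, 19.13, 2.283, 84.013, -0.767, 76.966, -3.352], 'qd': [0.005, 0.052, 0.067, 0.01, 0.097, -0.061, -0.035], 'joint_efforts': [-0.001, -65.855, 1.365, -40.558, 0.017, 0.013, -0.0], 'eef_pos': [0.163, -0.629, 0.249], 'tool_rot': [[0.968, 0.251, -0.001], [0.251, -0.968, 0.002], [-0.0, -0.002, -1.0]], 'contact_force': [-0.078, -0.402, 0.355], 'ft_torque': [-0.007, 0.0, 0.063], 'finger_gap': 0.086}
side {'fx': 425.634, 'fy': 425.634, 'cx': 265.835, 'cy': 209.926, 'R': [[-0.957, -0.288, -0.016], [-0.19, 0.67, -0.718], [0.217, -0.684, -0.696]], 't': [0.473, 0.154, 1.081]}
top {'fx': 445.577, 'fy': 445.577, 'cx': 275.015, 'cy': 213.16, 'R': [[-0.022, -1.0, -0.009], [-0.991, 0.023, -0.135], [0.135, 0.006, -0.991]], 't': [0.011, 0.499, 1.533]}
```

View pics/side0.png

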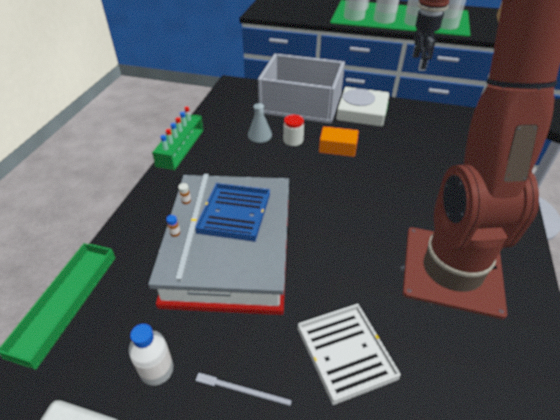

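View pics/top0.png

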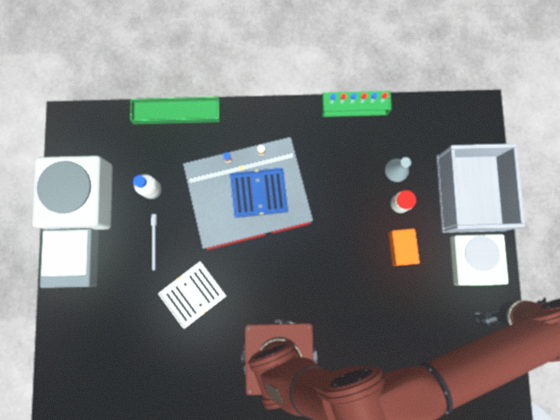

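The blue tray is on the shaker at about top (260,192) and side (235,210). The tray-shaped look-alike is the white one on the bench, at top (192,295). I'll enlarge to confirm.

```bash
python3 - <<'E'
import cv2
a=cv2.imread("pics/top0.png")[125:260,170:330];cv2.imwrite("pics/top0c.png",cv2.resize(a,None,fx=4.4,fy=4.4,interpolation=cv2.INTER_CUBIC))
a=cv2.imread("pics/side0.png")[165:315,150:300];cv2.imwrite("pics/side0c.png",cv2.resize(a,None,fx=4,fy=4,interpolation=cv2.INTER_CUBIC))
E
```

```text
(no output)
```

View pics/top0c.png

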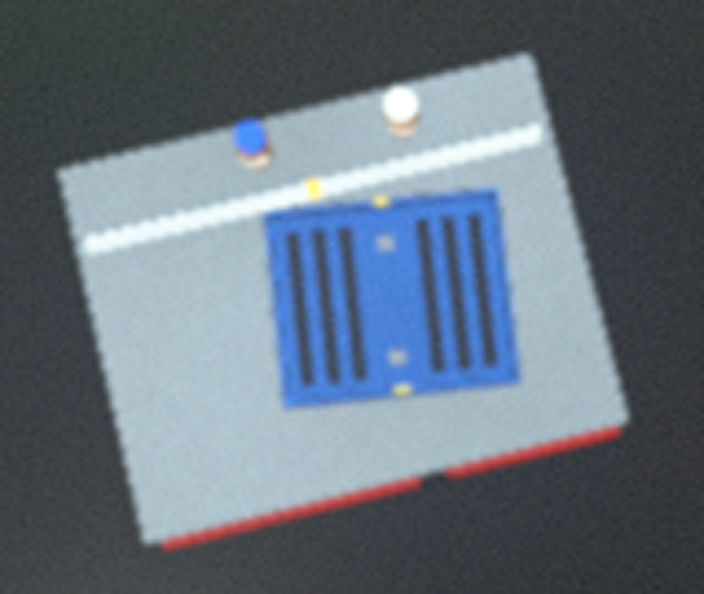

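View pics/side0c.png

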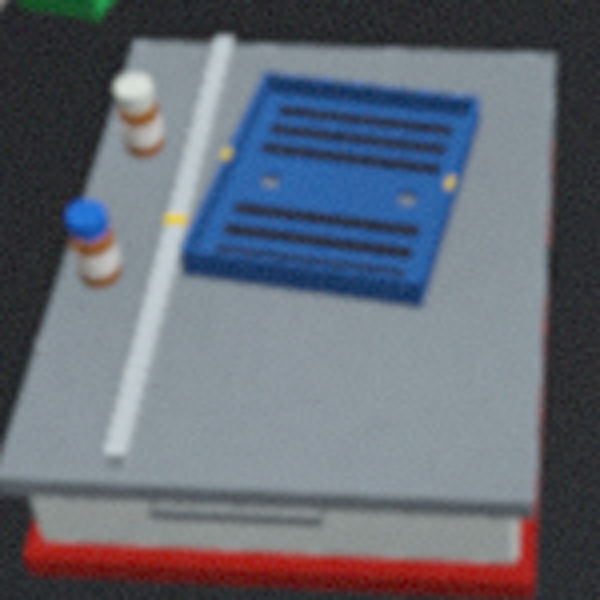

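Confirmed: the blue tray with yellow rim marks is the one meant. In the top crop its far mark is at (381,203), near mark (402,389) and fence mark (314,188). It therefore sits to the right of the mark, with its far-left corner nearly at the fence. Now I'll measure.

```bash
cat > h.py <<'E'
import cv2,numpy as np
from workcell import manip
def ray(c,uv,z):
    uv=np.atleast_2d(np.asarray(uv,float)); R=np.array(c["R"]);t=np.array(c["t"])
    d=np.c_[(uv[:,0]-c["cx"])/c["fx"],(uv[:,1]-c["cy"])/c["fy"],np.ones(len(uv))]@R
    o=-R.T@t
    return o+d*((z-o[2])/d[:,2])[:,None]
def big(m):
    cs,_=cv2.findContours(m.astype(np.uint8),cv2.RETR_EXTERNAL,cv2.CHAIN_APPROX_NONE)
    return max(cs,key=cv2.contourArea)[:,0,:]
def rect(P,wantx):
    (cx,cy),(w,h),a=cv2.minAreaRect((P[:,:2]*1000).astype(np.float32))
    # angle of the short side direction closest to +x
    best=[]
    for k,sz in ((0,(w,h)),(90,(h,w)),(180,(w,h)),(270,(h,w))):
        th=np.radians(a+k); th=(th+np.pi)%(2*np.pi)-np.pi
        best.append((abs(th),th,sz))
    _,th,sz=min(best); return np.array([cx,cy])/1000,th,sz
def marks(img,off=(0,0)):
    h=cv2.cvtColor(img,cv2.COLOR_BGR2HSV)
    m=cv2.inRange(h,(18,90,120),(38,255,255))
    n,l,s,c=cv2.connectedComponentsWithStats(m)
    return [(c[i].round(1).tolist(),int(s[i,4])) for i in range(1,n) if s[i,4]>=3]
def bluemask(img):
    h=cv2.cvtColor(img,cv2.COLOR_BGR2HSV)
    return cv2.morphologyEx(cv2.inRange(h,(100,120,50),(125,255,255)),cv2.MORPH_CLOSE,np.ones((7,7)))
E
python3 - <<'E'
from h import *
img=cv2.imread("pics/top0.png");c=manip.camera_info("top")
g=cv2.GaussianBlur(img,(3,3),0)
hsv=cv2.cvtColor(g,cv2.COLOR_BGR2HSV)
deck=cv2.inRange(hsv,(0,0,95),(179,90,255)); roi=np.zeros_like(deck);roi[125:260,170:330]=255
bl=bluemask(img)
d=cv2.morphologyEx((deck|bl)&roi,cv2.MORPH_OPEN,np.ones((5,5)))
P=ray(c,big(d),0.1);print("deck",rect(P,.3))
b=big(bl&roi);
for z in(.105,.125):print("tray",z,rect(ray(c,b,z),.15))
print(marks(img[125:260,170:330]))
m=[np.array(x[0])+[170,125] for x in marks(img[125:260,170:330])]
print([ray(c,x,.125)[0].round(4) for x in m],[ray(c,x,.114)[0].round(4) for x in m])
simg=cv2.imread("pics/side0.png");cs=manip.camera_info("side")
mm=[np.array(x[0])+[150,165] for x in marks(simg[165:315,150:300])]
print(mm,[ray(cs,x,.125)[0].round(4) for x in mm],[ray(cs,x,.114)[0].round(4) for x in mm])
E
```

```text
deck (array([0.56645898, 0.09314638]), np.float64(0.22683667663928953), (308.2799072265625, 387.109619140625))
tray 0.105 (array([0.56247253, 0.05353006]), np.float64(0.08481761939836119), (151.31178283691406, 180.18603515625))
tray 0.125 (array([0.55875739, 0.05268164]), np.float64(0.0848174113389013), (149.2694549560547, 177.7539825439453))
[([70.6, 41.8], 5)]
[array([0.6463, 0.1114, 0.125 ])] [array([0.649 , 0.1124, 0.114 ])]
[array([193. , 219.5])] [array([0.6431, 0.1221, 0.125 ])] [array([0.649 , 0.1124, 0.114 ])]
```

```bash
python3 -m jog '{"hand":[85,85,85,85,85,85],"delta_pos":[[0.69,-0.285,0],[0.69,-0.285,0],[0.69,-0.285,0],[0.69,-0.285,0],[0.69,-0.285,0],[0.69,-0.285,0]],"rotation":[[0,0,0.05],[0,0,0.05],[0,0,0.05],[0,0,0.05],[0,0,0.05],[0,0,0.05]]}'; python3 -c "
from workcell import manip;print(manip.tip_reach)
s=manip.get_state();print(s['tool_rot'])"
```

```text
t: 0.85
eef_pos: [0.4058, -0.4455, 0.2499]
tool_rot: [[0.972, 0.233, 0.001], [0.233, -0.972, 0.002], [0.001, -0.002, -1.0]]
contact_force: [-0.0, 0.1, -0.0]
finger_gap: 0.0852
0.019
[[ 0.97242574  0.23321051  0.00102054]
 [ 0.23320822 -0.97242483  0.0019692 ]
 [ 0.00145163 -0.0016769  -0.99999754]]
```

```bash
python3 -m jog '{"hand":[85,85,85,85,85,85,85],"delta_pos":[[0.3,-0.9,0],[0.3,-0.9,0],[0.3,-0.9,0],[0.3,-0.9,0],[0.3,-0.9,0],[0.3,-0.9,0],[0.3,-0.9,0]],"rotation":[[0,0,0.01],[0,0,0.01],[0,0,0.01],[0,0,0.01],[0,0,0.01],[0,0,0.01],[0,0,0.01]]}'; python3 - <<'E'
from h import *
o=np.array([.5691,.0940]);th=.227
s=manip.get_state();p=s['eef_pos'];R=np.array([[np.cos(th),np.sin(th)],[-np.sin(th),np.cos(th)]])
print("shaker xy",R@(np.array(p[:2])-o),p,"yaw",np.arctan2(s['tool_rot'][1][0],s['tool_rot'][0][0]))
c=manip.camera_info("wrist");print({k:np.round(v,3).tolist() for k,v in c.items()})
cv2.imwrite("pics/w1.png",manip.grab_frame("wrist"))
E
```

```text
t: 1.72
eef_pos: [0.4375, -0.0681, 0.2506]
tool_rot: [[0.974, 0.226, 0.001], [0.226, -0.974, 0.0], [0.001, 0.0, -1.0]]
contact_force: [-0.7, -0.8, -0.0]
finger_gap: 0.0846
shaker xy [-0.16473888 -0.12833738] [ 0.43747037 -0.0681204   0.25056902] yaw 0.22827856001199465
{'fx': 345.012, 'fy': 345.012, 'cx': 280.425, 'cy': 212.61, 'R': [[0.226, -0.974, -0.001], [-0.93, -0.216, 0.298], [-0.291, -0.067, -0.954]], 't': [-0.165, 0.354, 0.503]}
```

View pics/w1.png

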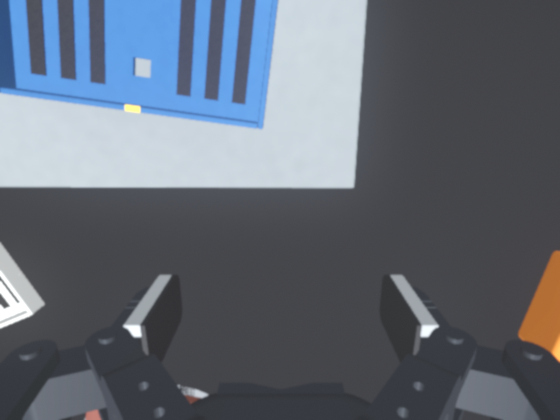

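The wrist view shows the tray's near edge from (0,90) to (263,127), its near mark at (132,108) and the deck's near-right corner at (354,187).

```bash
cat >> h.py <<'E'
O=np.array([.5691,.0940]);TH=.227
RS=np.array([[np.cos(TH),np.sin(TH)],[-np.sin(TH),np.cos(TH)]])
def sh(p): return (np.atleast_2d(p)[:,:2]-O)@RS.T*1000
def tcp():
    s=manip.get_state();return sh(s['eef_pos'])[0].round(1),round(s['eef_pos'][2]*1000,1),np.round(s['contact_force'],1),round(float(np.arctan2(s['tool_rot'][1][0],s['tool_rot'][0][0]))-TH,4),round(s['t'],2)
E
python3 - <<'E'
from h import *
c=manip.camera_info("wrist")
print(sh(ray(c,[[354,187],[10,187]],.1)), sh(ray(c,[[263,127],[132,108],[0,90]],.123)))
print(tcp())
E
```

```text
[[-152.44696725 -189.86870036]
 [-152.03308097   90.39742493]] [[-103.43898647 -117.69635779]
 [ -90.40981019  -26.53515543]
 [ -78.42588108   62.68003975]]
(array([-165.3, -130.3]), np.float64(250.4), array([-0.1, -0.3, -0.1]), -0.0014, 1.77)
```

```bash
python3 -m jog '{"hand":[85,85,85,85,85,85,85],"delta_pos":[[0.05,-0.21,0],[0.05,-0.21,0],[0.05,-0.21,0.1],[0.05,-0.21,0.2],[0.05,-0.21,0.3],[0.05,-0.21,0.31],[0.05,-0.21,0.31]],"rotation":[[0,0,0],[0,0,0],[0,0,0],[0,0,0],[0,0,0],[0,0,0],[0,0,0]]}'; python3 - <<'E'
from h import *
print(tcp())
cv2.imwrite("pics/w2.png",manip.grab_frame("wrist"))
a=manip.grab_frame("side")[130:330,100:350];cv2.imwrite("pics/s2.png",cv2.resize(a,None,fx=3,fy=3,interpolation=cv2.INTER_CUBIC))
E
```

```text
t: 2.65
eef_pos: [0.4389, 0.0137, 0.1272]
tool_rot: [[0.976, 0.219, 0.0], [0.219, -0.976, 0.0], [0.0, -0.0, -1.0]]
contact_force: [1.1, -0.3, 0.1]
finger_gap: 0.085
(array([-144.9,  -48.9]), np.float64(127.2), array([ 1.1, -0.3,  0.1]), -0.0062, 2.65)
```

View pics/w2.png

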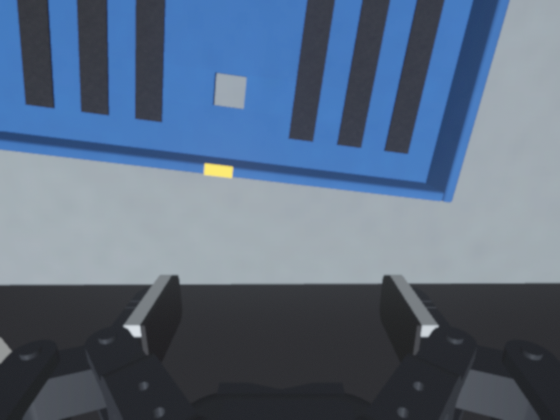

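View pics/s2.png

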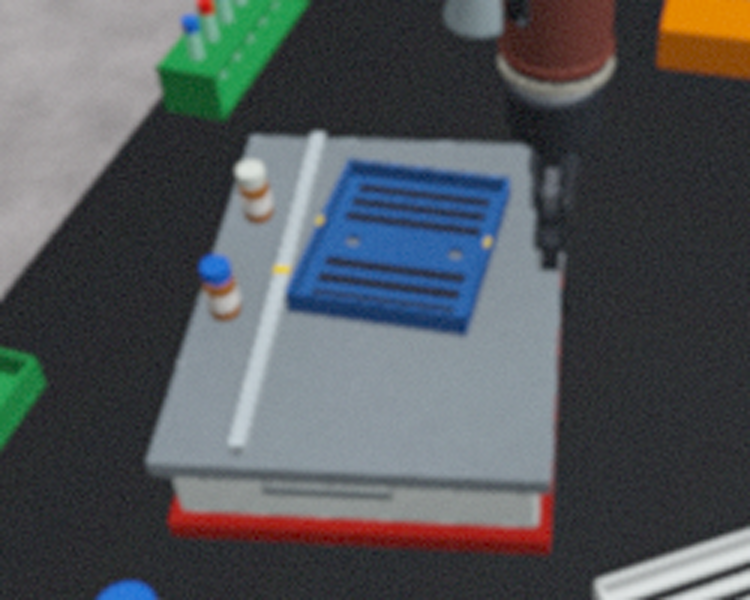

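Open fingertips work out at about 7 mm ahead of the TCP. I'll lower to TCP z ≈ 0.113 and approach the near rim.

```bash
python3 -m jog '{"hand":[85,85,85,85,85,85],"delta_pos":[[0,0,0.02],[0,0,0.034],[0,0,0.034],[0.03,0,0.034],[0.05,0,0.034],[0.05,0,0.034]],"rotation":[[0,0,-0.01],[0,0,-0.01],[0,0,-0.01],[0,0,-0.01],[0,0,-0.01],[0,0,-0.01]]}'; python3 - <<'E'
from h import *
print(tcp())
E
python3 -m jog '{"hand":[85,85,85,85,85,85,85,85],"delta_pos":[[0.01,0,0],[0.02,0,0],[0.03,0,0],[0.04,0,0],[0.05,0,0],[0.06,0,0],[0.07,0,0],[0.07,0,0]],"rotation":[[0,0,0],[0,0,0],[0,0,0],[0,0,0],[0,0,0],[0,0,0],[0,0,0],[0,0,0]]}'; python3 - <<'E'
from h import *
print(tcp())
cv2.imwrite("pics/w3.png",manip.grab_frame("wrist"))
E
```

```text
t: 3.5
eef_pos: [0.4587, 0.0194, 0.1128]
tool_rot: [[0.974, 0.226, 0.0], [0.226, -0.974, 0.001], [0.0, -0.001, -1.0]]
contact_force: [0.4, -0.3, 0.4]
finger_gap: 0.0853
(array([-124.3,  -47.8]), np.float64(112.8), array([ 0.4, -0.3,  0.4]), 0.001, 3.5)
t: 4.5
eef_pos: [0.4855, 0.0256, 0.1127]
tool_rot: [[0.974, 0.226, 0.0], [0.226, -0.974, 0.0], [0.0, -0.0, -1.0]]
contact_force: [0.1, 0.7, -0.4]
finger_gap: 0.0851
(array([-96.8, -47.9]), np.float64(112.7), array([ 0.1,  0.7, -0.4]), 0.0009, 4.5)
```

View pics/w3.png

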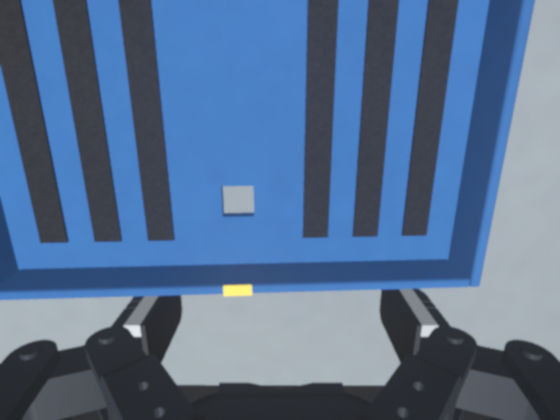

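The tray has turned nearly square: its near rim runs from (0,298) to (475,287), with the near mark at (237,290). I'll keep pushing to the fence.

```bash
python3 -m jog '{"hand":[85,85,85,85,85],"delta_pos":[[0.007,0,0],[0.014,0,0],[0.02,0,0],[0.025,0,0],[0.025,0,0]],"rotation":[[0,0,0],[0,0,0],[0,0,0],[0,0,0],[0,0,0]]}'; python3 - <<'E'
from h import *
print(tcp())
E
python3 -m jog '{"hand":[85,85,85],"delta_pos":[[0.004,0,0],[0.006,0,0],[0.006,0,0]],"rotation":[[0,0,0],[0,0,0],[0,0,0]]}'; python3 - <<'E'
from h import *
print(tcp())
cv2.imwrite("pics/w4.png",manip.grab_frame("wrist"))
a=manip.grab_frame("top")[125:260,170:330];cv2.imwrite("pics/t4.png",cv2.resize(a,None,fx=4.4,fy=4.4,interpolation=cv2.INTER_CUBIC))
E
```

```text
t: 5.18
eef_pos: [0.4943, 0.0275, 0.1125]
tool_rot: [[0.974, 0.225, -0.002], [0.225, -0.974, -0.0], [-0.002, -0.0, -1.0]]
contact_force: [-4.5, 0.1, 1.1]
finger_gap: 0.0847
(array([-87.8, -47.9]), np.float64(112.5), array([-4.5,  0.1,  1.1]), 0.0003, 5.17)
t: 5.55
eef_pos: [0.4945, 0.0274, 0.1119]
tool_rot: [[0.974, 0.225, -0.006], [0.225, -0.974, -0.001], [-0.006, -0.0, -1.0]]
contact_force: [-14.3, -3.1, 7.8]
finger_gap: 0.0851
(array([-87.7, -48.1]), np.float64(111.9), array([-14.3,  -3.1,   7.8]), -0.0002, 5.55)
```

View pics/w4.png

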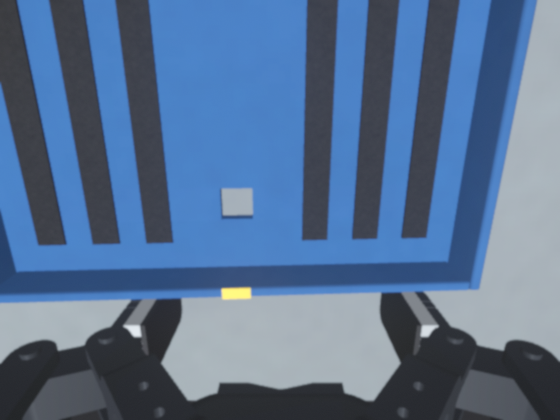

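View pics/t4.png

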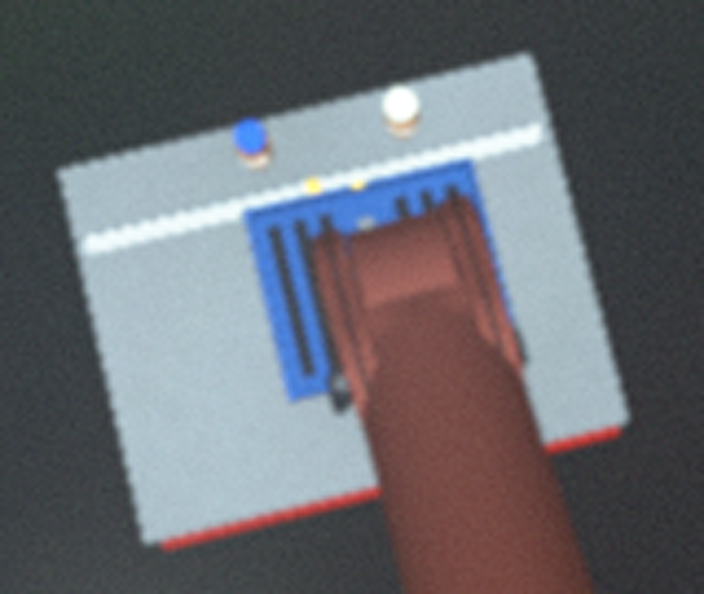

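Against the fence: force has risen to 14 N and the top view shows the far rim flush. The fence mark is at crop (314,186) and the tray mark at (358,184). Next I'll back off, rise, and measure how far it must go along the fence.

```bash
python3 -m jog '{"hand":[85,85,85,85,85,85],"delta_pos":[[-0.04,0,0],[-0.06,0,0],[-0.06,0,-0.1],[-0.06,0,-0.2],[-0.06,0,-0.25],[-0.06,0,-0.25]],"rotation":[[0,0,0],[0,0,0],[0,0,0],[0,0,0],[0,0,0],[0,0,0]]}'; python3 - <<'E'
from h import *
print(tcp(),np.round(manip.get_state()['qpos'],1))
c=manip.camera_info("wrist");w=manip.grab_frame("wrist")
cv2.imwrite("pics/w5.png",w)
for m in marks(w): print(m,sh(ray(c,m[0],.122)))
a=manip.grab_frame("top")[125:260,170:330];cv2.imwrite("pics/t5.png",cv2.resize(a,None,fx=4.4,fy=4.4,interpolation=cv2.INTER_CUBIC))
E
```

```text
t: 6.4
eef_pos: [0.4749, 0.0228, 0.2143]
tool_rot: [[0.974, 0.226, 0.004], [0.226, -0.974, -0.0], [0.004, 0.001, -1.0]]
contact_force: [0.4, -0.5, -0.7]
finger_gap: 0.0851
(array([-107.9,  -48.2]), np.float64(214.3), array([ 0.4, -0.5, -0.7]), 0.0005, 6.4) [ 24.7   1.7 -33.1 108.9   1.1  69.4 -85.7]
([254.5, 178.0], 108) [[-75.13662597 -31.36753091]]
```

View pics/w5.png

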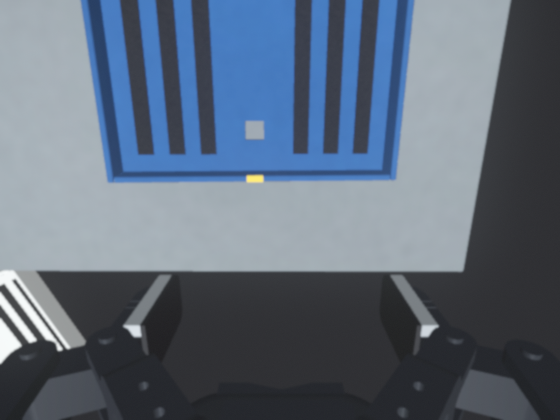

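Near mark measured at x'=-75, y'=-31, so the tray is flush and needs about 31 mm to the left. I'll go round to its right side and turn the jaws 90°.

```bash
python3 -m jog '{"hand":[85,85,85,85,85],"delta_pos":[[0.0,0.28,0],[0.1,0.28,0],[0.257,0.28,0],[0.257,0.28,0],[0.257,0.28,0]],"rotation":[[0,0,-0.3],[0,0,-0.6],[0,0,-1],[0,0,-1],[0,0,-1]]}'; python3 - <<'E'
from h import *
print(tcp(),np.round(manip.get_state()['qpos'],1))
E
```

```text
t: 7.12
eef_pos: [0.5985, -0.0627, 0.211]
tool_rot: [[0.731, 0.682, -0.003], [0.682, -0.731, 0.001], [-0.001, -0.003, -1.0]]
contact_force: [0.2, -0.3, -0.4]
finger_gap: 0.085
(array([  -6.6, -159.3]), np.float64(211.0), array([ 0.2, -0.3, -0.4]), 0.5241, 7.12) [ 26.5  17.7 -30.2  92.5   9.1  72.5 -52.2]
```

```bash
python3 -m jog '{"hand":[85,85,85],"delta_pos":[[0,0,0],[0,0,0],[0,0,0]],"rotation":[[0,0,-0.35],[0,0,-0.7],[0,0,-1]]}'; python3 -m jog '{"hand":[85,85,85,85],"delta_pos":[[0,0,0],[0,0,0],[0,0,0],[0,0,0]],"rotation":[[0,0,-0.35],[0,0,-0.7],[0,0,-1],[0,0,-1]]}'; python3 - <<'E'
from h import *
print(tcp(),np.round(manip.get_state()['qpos'],1))
c=manip.camera_info("wrist");w=manip.grab_frame("wrist")
cv2.imwrite("pics/w6.png",w)
for m in marks(w): print(m,sh(ray(c,m[0],.122)))
E
```

```text
t: 7.5
eef_pos: [0.598, -0.0635, 0.2131]
tool_rot: [[0.288, 0.958, 0.0], [0.958, -0.288, -0.002], [-0.001, 0.001, -1.0]]
contact_force: [-0.2, 0.2, -0.1]
finger_gap: 0.0848
t: 8.0
eef_pos: [0.5982, -0.0635, 0.213]
tool_rot: [[-0.224, 0.975, 0.0], [0.975, 0.224, -0.001], [-0.001, -0.0, -1.0]]
contact_force: [-0.6, -0.1, 0.8]
finger_gap: 0.0851
(array([  -7., -160.]), np.float64(213.0), array([-0.6, -0.1,  0.8]), 1.5692, 8.0) [ 33.5  19.1 -39.1  92.2  12.5  73.1   5.2]
([153.9, 6.9], 119) [[-75.80814183 -31.94931311]]
([425.9, 6.9], 101) [[ 73.73915295 -32.16967517]]
```

View pics/w6.png

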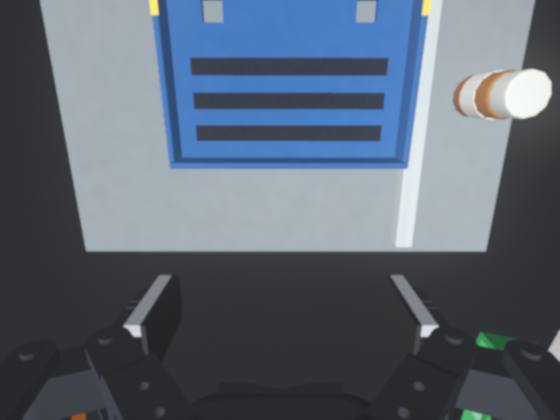

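Both tray marks are at y' ≈ -32, so it is square to the fence, and its right rim is at row 165. Now to descend, approach and push left.

```bash
python3 -m jog '{"hand":[85,85,85,85,85,85,85],"delta_pos":[[0,0,0.12],[0,0,0.22],[0,0,0.25],[0,0,0.25],[0.03,0,0.25],[0.05,0,0.25],[0.05,0,0.25]],"rotation":[[0,0,0],[0,0,0],[0,0,0],[0,0,0],[0,0,0],[0,0,0],[0,0,0]]}'; python3 - <<'E'
from h import *
print(tcp())
E
python3 -m jog '{"hand":[85,85,85,85,85,85,85,85,85],"delta_pos":[[0.01,0,0],[0.02,0.001,0],[0.028,0.002,0],[0.036,0.003,0],[0.044,0.004,0],[0.052,0.004,0],[0.06,0.005,0],[0.065,0.005,0],[0.065,0.005,0]],"rotation":[[0,0,0],[0,0,0],[0,0,0],[0,0,0],[0,0,0],[0,0,0],[0,0,0],[0,0,0],[0,0,0]]}'; python3 - <<'E'
from h import *
print(tcp())
c=manip.camera_info("wrist");w=manip.grab_frame("wrist")
cv2.imwrite("pics/w7.png",w)
for m in marks(w): print(m,sh(ray(c,m[0],.122)))
E
```

```text
t: 8.93
eef_pos: [0.595, -0.0423, 0.1137]
tool_rot: [[-0.227, 0.974, 0.001], [0.974, 0.227, 0.0], [-0.0, 0.001, -1.0]]
contact_force: [0.4, -0.4, 0.4]
finger_gap: 0.085
(array([  -5.4, -138.6]), np.float64(113.7), array([ 0.4, -0.4,  0.4]), 1.5731, 8.93)
t: 10.05
eef_pos: [0.5909, -0.0174, 0.1128]
tool_rot: [[-0.226, 0.974, 0.0], [0.974, 0.226, 0.0], [0.0, 0.0, -1.0]]
contact_force: [-1.4, -0.4, -0.1]
finger_gap: 0.0851
(array([  -3.8, -113.4]), np.float64(112.8), array([-1.4, -0.4, -0.1]), 1.5719, 10.05)
([25.7, 16.0], 514) [[-78.79455841 -11.66525677]]
([549.0, 15.9], 482) [[ 76.01659031 -11.4488306 ]]
```

View pics/w7.png

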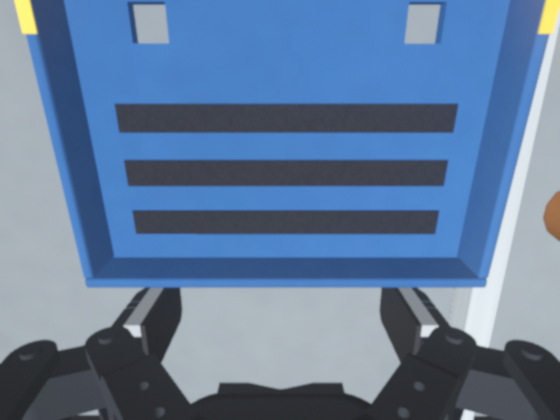

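About 11 mm is left and the tray is still square and flush. I'll push more slowly now.

```bash
python3 -m jog '{"hand":[85,85,85,85,85,85],"delta_pos":[[0.005,0,0],[0.01,0.001,0],[0.015,0.002,0],[0.019,0.002,0],[0.022,0.003,0],[0.022,0.003,0]],"rotation":[[0,0,0],[0,0,0],[0,0,0],[0,0,0],[0,0,0],[0,0,0]]}'; python3 - <<'E'
from h import *
print(tcp())
E
python3 -m jog '{"hand":[85,85,85,85,85],"delta_pos":[[0.002,0,0],[0.004,0,0],[0.006,0.001,0],[0.007,0.001,0],[0.007,0.001,0]],"rotation":[[0,0,0],[0,0,0],[0,0,0],[0,0,0],[0,0,0]]}'; python3 - <<'E'
from h import *
print(tcp())
cv2.imwrite("pics/w8.png",manip.grab_frame("wrist"))
a=manip.grab_frame("side")[165:315,150:300];cv2.imwrite("pics/s8.png",cv2.resize(a,None,fx=4,fy=4,interpolation=cv2.INTER_CUBIC))
E
```

```text
t: 10.85
eef_pos: [0.5901, -0.0087, 0.1128]
tool_rot: [[-0.226, 0.974, 0.0], [0.974, 0.226, 0.0], [0.0, 0.0, -1.0]]
contact_force: [0.1, 0.5, 0.4]
finger_gap: 0.0851
(array([  -2.6, -104.8]), np.float64(112.8), array([0.1, 0.5, 0.4]), 1.5717, 10.85)
t: 11.48
eef_pos: [0.5898, -0.0062, 0.1127]
tool_rot: [[-0.226, 0.974, 0.0], [0.974, 0.226, 0.0], [0.0, 0.0, -1.0]]
contact_force: [-0.2, -0.1, 0.5]
finger_gap: 0.0852
(array([  -2.4, -102.3]), np.float64(112.7), array([-0.2, -0.1,  0.5]), 1.5714, 11.47)
```

View pics/w8.png

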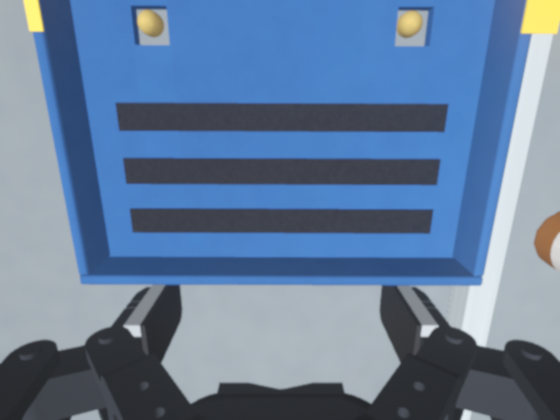

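View pics/s8.png

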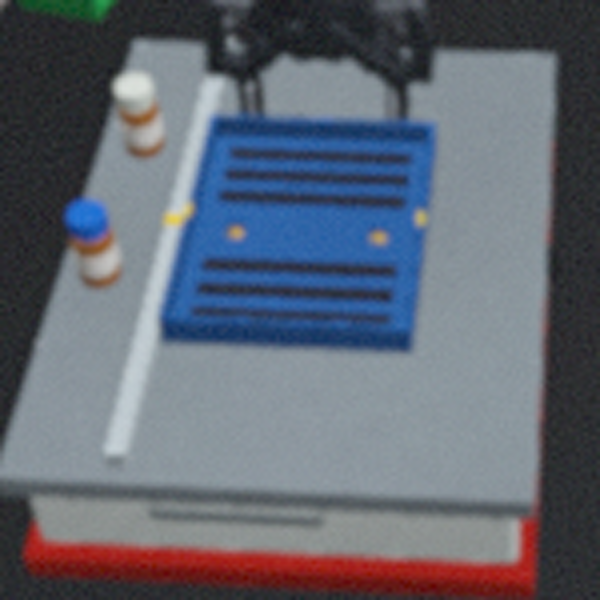

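Both brass pins now show in the holes, at wrist (150,24) and (408,24). A small further nudge should tell whether the pins stop the tray, meaning it has dropped.

```bash
python3 -m jog '{"hand":[85,85,85,85],"delta_pos":[[0.002,0,0],[0.005,0,0],[0.008,0,0],[0.008,0,0]],"rotation":[[0,0,0],[0,0,0],[0,0,0],[0,0,0]]}'; python3 - <<'E'
from h import *
print(tcp())
w=manip.grab_frame("wrist");cv2.imwrite("pics/w9.png",cv2.resize(w[0:300],(800,429)))
E
```

```text
t: 12.08
eef_pos: [0.5891, -0.003, 0.1127]
tool_rot: [[-0.226, 0.974, -0.0], [0.974, 0.226, 0.0], [0.0, 0.0, -1.0]]
contact_force: [1.0, 0.1, 0.1]
finger_gap: 0.0847
(array([ -2.4, -99. ]), np.float64(112.7), array([1. , 0.1, 0.1]), 1.5715, 12.07)
```

View pics/w9.png

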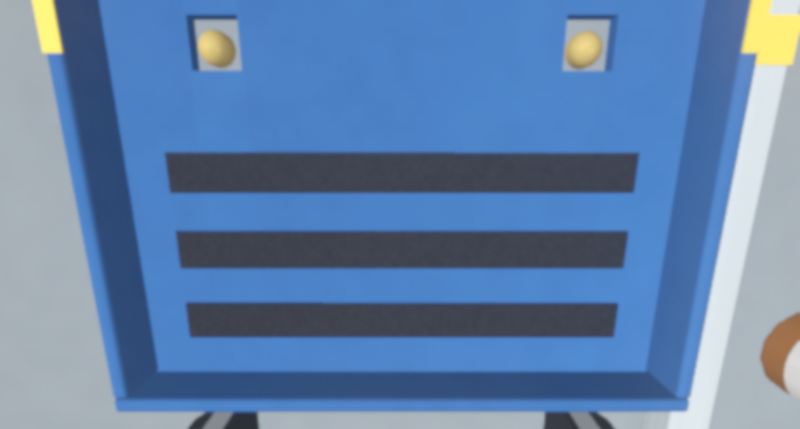

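```bash
python3 -m jog '{"hand":[85,85,85],"delta_pos":[[0.002,0,0],[0.004,0,0],[0.004,0,0]],"rotation":[[0,0,0],[0,0,0],[0,0,0]]}'; python3 - <<'E'
from h import *
print(tcp())
w=manip.grab_frame("wrist");cv2.imwrite("pics/w10.png",cv2.resize(w[0:300],(800,429)))
E
```

```text
t: 12.5
eef_pos: [0.5887, -0.0018, 0.1127]
tool_rot: [[-0.225, 0.974, -0.0], [0.974, 0.225, -0.0], [-0.0, -0.0, -1.0]]
contact_force: [0.6, -1.8, -0.1]
finger_gap: 0.0848
(array([ -2.4, -97.7]), np.float64(112.7), array([ 0.6, -1.8, -0.1]), 1.5712, 12.5)
```

View pics/w10.png

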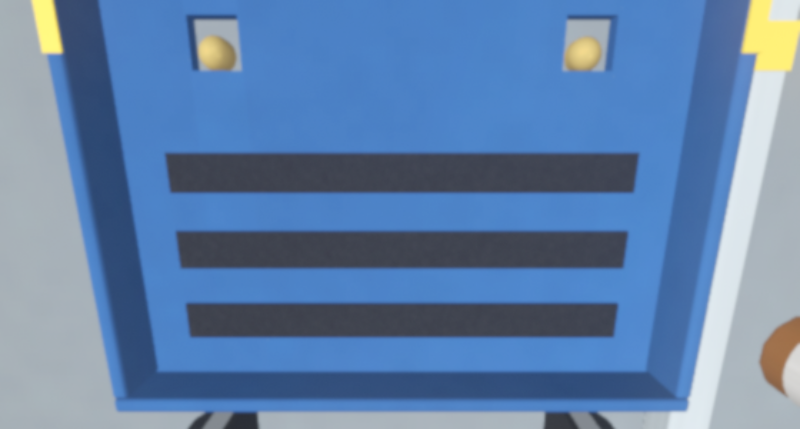

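The mark spacing shrank from about 523 px to about 501 px between w7 and w8, so the propped left side has dropped by several mm. I'll come away and check from outside.

```bash
python3 -m jog '{"hand":[85,85,85,85,85,85,85,85],"delta_pos":[[-0.03,0,0],[-0.08,0,0],[-0.1,0,0],[-0.1,0,-0.1],[-0.1,0,-0.2],[-0.1,0,-0.25],[-0.1,0,-0.25],[-0.1,0,-0.25]],"rotation":[[0,0,0],[0,0,0],[0,0,0],[0,0,0],[0,0,0],[0,0,0],[0,0,0],[0,0,0]]}'; python3 - <<'E'
from h import *
print(tcp())
c=manip.camera_info("wrist");w=manip.grab_frame("wrist")
cv2.imwrite("pics/w11.png",w)
mk=[m for m in marks(w) if m[1]>20]
for m in mk: print(m,sh(ray(c,m[0],.122)))
a=manip.grab_frame("side")[165:315,150:300];cv2.imwrite("pics/s11.png",cv2.resize(a,None,fx=4,fy=4,interpolation=cv2.INTER_CUBIC))
cv2.imwrite("pics/t11.png",manip.grab_frame("top"))
E
```

```text
t: 13.55
eef_pos: [0.5971, -0.0409, 0.2112]
tool_rot: [[-0.225, 0.974, -0.002], [0.974, 0.225, 0.0], [0.001, -0.002, -1.0]]
contact_force: [-0.0, 0.2, 0.2]
finger_gap: 0.0849
(array([  -3.1, -137.7]), np.float64(211.2), array([-0. ,  0.2,  0.2]), 1.5712, 13.55)
```

View pics/w11.png

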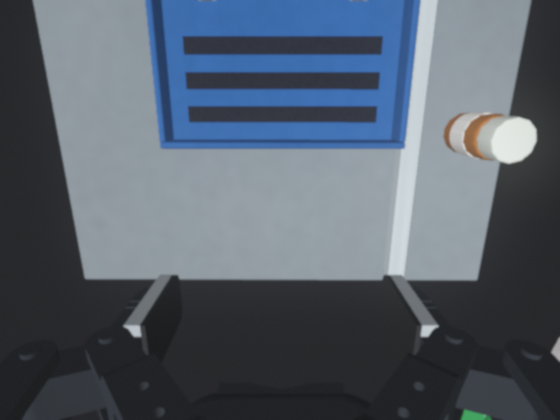

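View pics/s11.png

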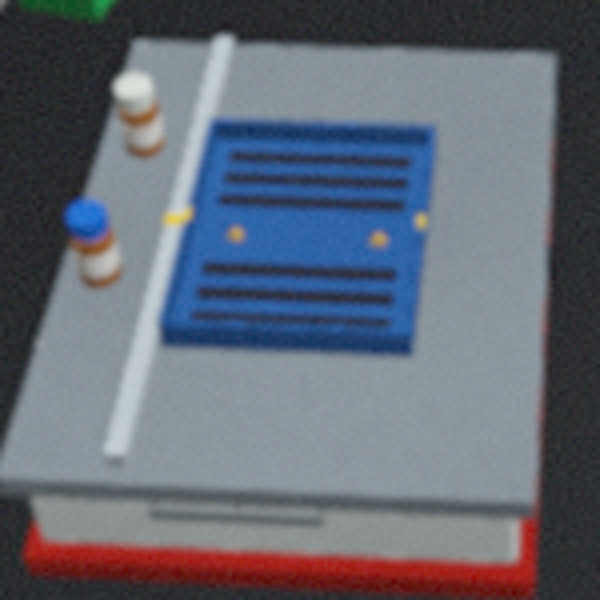

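View pics/t11.png

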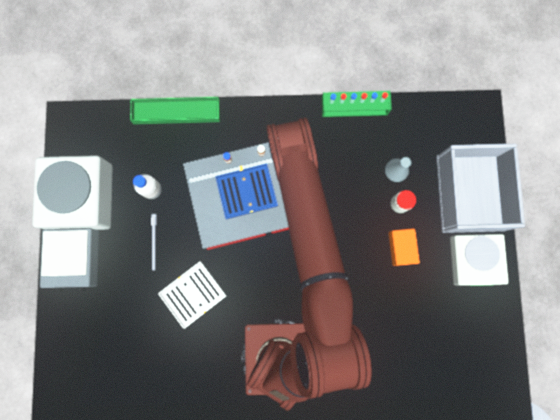

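The side view shows both pins in the holes and the tray marks in line with the fence mark. A last wrist look over the middle will check seating and level.

```bash
python3 -m jog '{"hand":[85,85,85,85],"delta_pos":[[0,0,-0.1],[0.1,0,-0.15],[0.1,0,-0.15],[0.1,0,-0.15]],"rotation":[[0,0,0],[0,0,0],[0,0,0],[0,0,0]]}'; python3 - <<'E'
from h import *
print(tcp())
c=manip.camera_info("wrist");w=manip.grab_frame("wrist")
cv2.imwrite("pics/w12.png",w)
for m in marks(w): print(m,sh(ray(c,m[0],.122)))
a=w[0:260,100:480];cv2.imwrite("pics/w12c.png",cv2.resize(a,None,fx=2.1,fy=2.1,interpolation=cv2.INTER_CUBIC))
b=big(bluemask(w)); hull=cv2.approxPolyDP(cv2.convexHull(b),8,True)[:,0];print(hull.tolist());P=sh(ray(c,hull,.122));print(P.round(1).tolist())
E
```

```text
t: 14.2
eef_pos: [0.5885, -0.0019, 0.2719]
tool_rot: [[-0.226, 0.974, -0.001], [0.974, 0.226, -0.0], [-0.0, -0.001, -1.0]]
contact_force: [-0.3, -0.3, 0.0]
finger_gap: 0.0854
(array([ -2.7, -97.8]), np.float64(271.9), array([-0.3, -0.3,  0. ]), 1.5716, 14.2)
([182.3, 69.4], 84) [[-74.4996463    3.64366853]]
([387.1, 72.3], 244) [[76.43404887  1.75738617]]
([223.6, 74.3], 55) [[-44.27011099   0.30584396]]
([337.5, 74.5], 56) [[39.90708312  0.22235778]]
[[387, 0], [371, 187], [190, 186], [176, 0]]
[[72.0, 48.6], [71.4, -84.9], [-75.7, -84.2], [-75.1, 48.5]]
```

View pics/w12c.png

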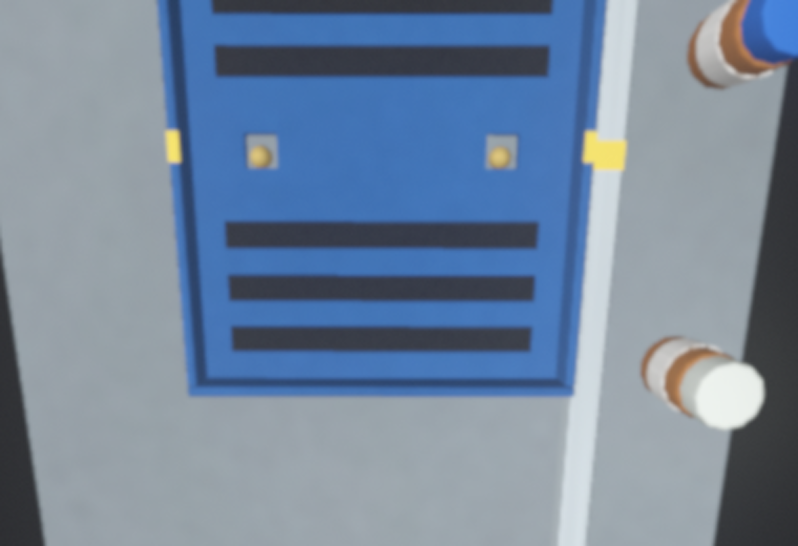

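The pins lie toward the right edges of the holes: hole centre at crop (262,151), pin at (260,157). That is about 2 mm, which is roughly the full play. I'll check level with a PnP on the tray's rim corners from a view with the whole tray.

```bash
python3 -m jog '{"hand":[85,85,85,85],"delta_pos":[[-0.05,0,0],[-0.1,0,-0.1],[-0.1,0,-0.2],[-0.1,0,-0.2]],"rotation":[[0,0.2,0],[0,0.4,0],[0,0.5,0],[0,0.5,0]]}'; python3 - <<'E'
from h import *
print(tcp())
c=manip.camera_info("wrist");w=manip.grab_frame("wrist")
cv2.imwrite("pics/w13.png",w)
E
```

```text
t: 14.75
eef_pos: [0.5989, -0.0432, 0.3541]
tool_rot: [[-0.214, 0.975, -0.055], [0.942, 0.221, 0.253], [0.259, 0.002, -0.966]]
contact_force: [-0.1, 0.6, -0.5]
finger_gap: 0.0852
(array([  -1.9, -140.4]), np.float64(354.1), array([-0.1,  0.6, -0.5]), 1.5677, 14.75)
```

View pics/w13.png

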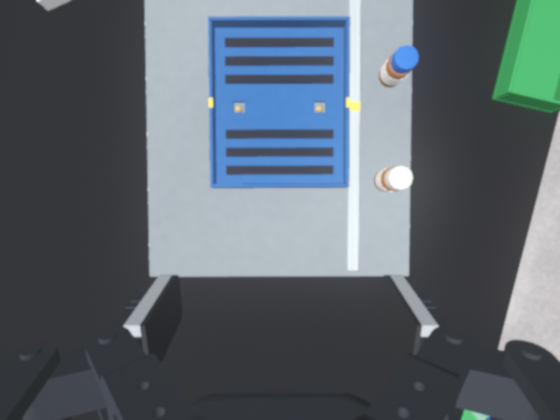

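The whole tray is in view: rim corners near (209,17), (350,17), (350,187) and (211,187), pins at (239,107) and (319,107).

```bash
python3 - <<'E'
from h import *
c=manip.camera_info("wrist");w=cv2.imread("pics/w13.png")
roi=np.zeros(w.shape[:2],np.uint8);roi[5:200,195:362]=255
f=w[...,0].astype(float)-w[...,2]           # blue - red, subpixel edges on its mid level
f[roi==0]=0; f=cv2.GaussianBlur(f,(3,3),0)
def edge(prof):
    hi=np.percentile(prof,90)*.5; i=np.argmax(prof>hi); return i-1+(hi-prof[i-1])/(prof[i]-prof[i-1])
L=[];Rr=[];T=[];B=[]
for r in list(range(28,95))+list(range(112,178)):
    p=f[r,195:362]; L.append((195+edge(p),r)); Rr.append((361-edge(p[::-1]),r))
for x in range(220,340):
    p=f[5:200,x]; T.append((x,5+edge(p))); B.append((x,199-edge(p[::-1])))
def line(P):
    v=cv2.fitLine(np.float32(P),cv2.DIST_HUBER,0,.01,.01).ravel();n=np.array([-v[1],v[0]]);
    return np.r_[n,-n@v[2:]]
l,r,t,b=map(line,(L,Rr,T,B))
def X(a,b): p=np.cross(a,b);return p[:2]/p[2]
C=np.array([X(l,t),X(r,t),X(r,b),X(l,b)]);print(C.round(2).tolist())
# left col=near (-x'), top row = +y'
obj=np.float32([[-.075,.09,0],[.075,.09,0],[.075,-.09,0],[-.075,-.09,0]])
K=np.array([[c["fx"],0,c["cx"]],[0,c["fy"],c["cy"]],[0,0,1]])
ok,rs,ts,e=cv2.solvePnPGeneric(obj,C,K,None,flags=cv2.SOLVEPNP_IPPE)
R=np.array(c["R"])
for rv,tv,ee in zip(rs,ts,e):
    M=R.T@cv2.Rodrigues(rv)[0]; p=R.T@(tv.ravel()-np.array(c["t"]))
    print("pos sh",sh(p),"z",p[2],"yaw",np.arctan2(M[1,0],M[0,0])-TH,"tilt normal in world",M[:,2].round(4),"err",ee)
print("corner rays z=.122",sh(ray(c,C,.122)).round(1).tolist())
a=w[90:125,200:370];cv2.imwrite("pics/w13c.png",cv2.resize(a,None,fx=4.7,fy=4.7,interpolation=cv2.INTER_CUBIC))
for m in marks(w[85:125,200:370]):print(m)
E
```

```text
[[207.5500030517578, 16.139999389648438], [349.0899963378906, 15.930000305175781], [348.4599914550781, 186.77999877929688], [209.52000427246094, 187.47999572753906]]
pos sh [[-2.93421535  4.90691541]] z 0.11833561256072345 yaw 0.0015297330467622106 tilt normal in world [ 0.0032 -0.0149  0.9999] err [0.24892686]
pos sh [[-2.86081058 -5.51668114]] z 0.11822408327810574 yaw 0.0025701723287808176 tilt normal in world [ 0.1158 -0.482   0.8685] err [6.112004]
corner rays z=.122 [[-77.2, 93.7], [71.1, 93.7], [71.6, -85.0], [-77.1, -85.5]]
([10.5, 17.1], 33)
([152.8, 20.0], 95)
([38.4, 23.6], 15)
([118.8, 23.6], 16)
```

View pics/w13c.png

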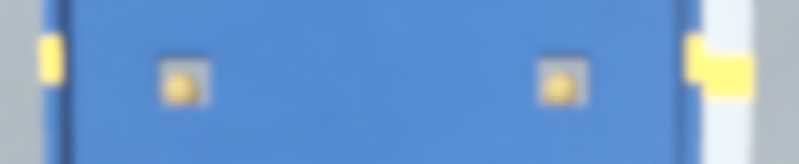

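```bash
python3 - <<'E'
from h import *
c=manip.camera_info("wrist")
print("pins",sh(ray(c,[[238.4,108.6],[318.8,108.6]],.1065)).round(1).tolist())
# hole outline (crop/4.7): near cols158-212 rows55-105; far cols 537-590 rows 55-105
k=lambda u,v:[200+u/4.7-.4,90+v/4.7-.4]
for x0,x1 in((158,212),(537,590)):
    print("hole top edges z=.105",sh(ray(c,[k(x0,55),k(x1,105)],.105)).round(1).tolist())
print("tray mark",sh(ray(c,[210.5,102.1],.122)),"fence mark",sh(ray(c,[k(730,76)],.114)))
E
```

```text
pins [[-47.5, 1.9], [41.3, 1.7]]
hole top edges z=.105 [[-53.3, 10.2], [-40.7, -1.4]]
hole top edges z=.105 [[36.0, 10.1], [48.5, -1.6]]
tray mark [[-75.11448586   4.74356124]] fence mark [[79.61265614  2.7552817 ]]
```

Seated, but against one side of the play: hole-to-pin offset is 2 to 2.5 mm, and the tilt reading of 0.015 rad is within noise but close to the limit. There is plenty of time, so I'll nudge it back about 1.5 mm from the left to centre it and rule out the floor riding on the pin domes.

```bash
python3 -m jog '{"hand":[85,85,85,85],"delta_pos":[[0,0,0],[0,0,0],[0,0,0],[0,0,0]],"rotation":[[0,-0.3,0],[0,-0.5,0],[0,-0.5,0],[0,-0.5,0]]}'; python3 -m jog '{"hand":[85,85,85,85,85,85,85,85,85],"delta_pos":[[0.14,0,0],[0.28,0,0],[0.42,0,0],[0.55,0,0.1],[0.69,0,0.2],[0.69,0,0.3],[0.69,0,0.36],[0.69,0,0.36],[0.69,0,0.36]],"rotation":[[0,0,0],[0,0,0],[0,0,0],[0,0,0],[0,0,0],[0,0,0],[0,0,0],[0,0,0],[0,0,0]]}'; python3 - <<'E'
from h import *
print(tcp(),np.round(manip.get_state()['qpos'],1),np.round(manip.get_state()['tool_rot'],3).tolist())
a=manip.grab_frame("side")[130:330,100:350];cv2.imwrite("pics/s14.png",cv2.resize(a,None,fx=3,fy=3,interpolation=cv2.INTER_CUBIC))
E
```

```text
t: 15.3
eef_pos: [0.5975, -0.0414, 0.3516]
tool_rot: [[-0.225, 0.974, -0.002], [0.974, 0.225, 0.002], [0.002, -0.002, -1.0]]
contact_force: [-0.4, -0.0, 0.2]
finger_gap: 0.0848
t: 16.42
eef_pos: [0.5364, 0.2277, 0.2095]
tool_rot: [[-0.224, 0.975, 0.0], [0.975, 0.224, 0.001], [0.001, 0.0, -1.0]]
contact_force: [0.5, -0.0, -0.6]
finger_gap: 0.0855
(array([ -1.8, 137.6]), np.float64(209.5), array([ 0.5, -0. , -0.6]), 1.5695, 16.43) [ 11.8  18.8 -47.5  94.8  14.4  72.7 -25.5] [[-0.224, 0.975, 0.0], [0.975, 0.224, 0.001], [0.001, 0.0, -1.0]]
```

View pics/s14.png

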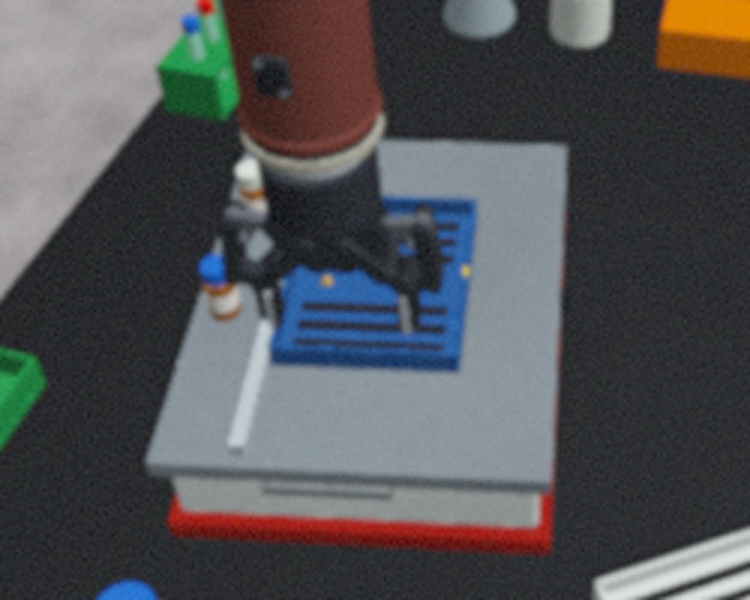

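```bash
python3 -m jog '{"hand":[85,85,85,85,85,85,85],"delta_pos":[[0,-0.005,0.12],[0,-0.005,0.2],[0,-0.005,0.241],[0,-0.005,0.241],[-0.03,-0.005,0.241],[-0.06,-0.005,0.241],[-0.06,-0.005,0.241]],"rotation":[[0,0,0],[0,0,0],[0,0,0],[0,0,0],[0,0,0],[0,0,0],[0,0,0]]}'; python3 - <<'E'
from h import *
print(tcp())
a=manip.grab_frame("side")[165:315,150:300];cv2.imwrite("pics/s15.png",cv2.resize(a,None,fx=4,fy=4,interpolation=cv2.INTER_CUBIC))
E
```

```text
t: 17.35
eef_pos: [0.54, 0.2026, 0.113]
tool_rot: [[-0.223, 0.975, 0.001], [0.975, 0.223, -0.001], [-0.001, 0.001, -1.0]]
contact_force: [-0.2, -0.0, -0.3]
finger_gap: 0.0851
(array([ -3.9, 112.4]), np.float64(113.0), array([-0.2, -0. , -0.3]), 1.5686, 17.35)
```

View pics/s15.png

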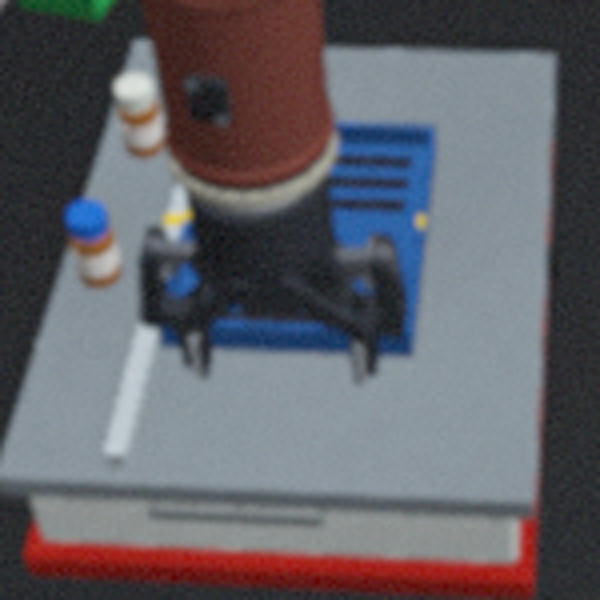

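The fingers are just left of the tray with a small gap, clear of the vials. I'll advance to contact.

```bash
python3 -m jog '{"hand":[85,85,85,85],"delta_pos":[[-0.008,0,0],[-0.014,0,0],[-0.018,0,0],[-0.018,0,0]],"rotation":[[0,0,0],[0,0,0],[0,0,0],[0,0,0]]}'; python3 - <<'E'
from h import *
print(tcp())
E
python3 -m jog '{"hand":[85,85,85,85],"delta_pos":[[-0.002,0,0],[-0.004,0,0],[-0.006,0,0],[-0.006,0,0]],"rotation":[[0,0,0],[0,0,0],[0,0,0],[0,0,0]]}'; python3 - <<'E'
from h import *
print(tcp())
a=manip.grab_frame("side")[165:315,150:300];cv2.imwrite("pics/s16.png",cv2.resize(a,None,fx=4,fy=4,interpolation=cv2.INTER_CUBIC))
E
```

```text
t: 17.9
eef_pos: [0.5405, 0.1974, 0.1123]
tool_rot: [[-0.226, 0.974, -0.0], [0.974, 0.226, 0.0], [0.0, -0.0, -1.0]]
contact_force: [-0.1, 0.3, -0.0]
finger_gap: 0.0846
(array([ -4.6, 107.2]), np.float64(112.3), array([-0.1,  0.3, -0. ]), 1.5714, 17.9)
t: 18.4
eef_pos: [0.5412, 0.1951, 0.1123]
tool_rot: [[-0.225, 0.974, 0.0], [0.974, 0.225, 0.0], [0.0, 0.0, -1.0]]
contact_force: [-0.7, 0.0, 0.3]
finger_gap: 0.0847
(array([ -4.5, 104.8]), np.float64(112.3), array([-0.7,  0. ,  0.3]), 1.5712, 18.4)
```

View pics/s16.png

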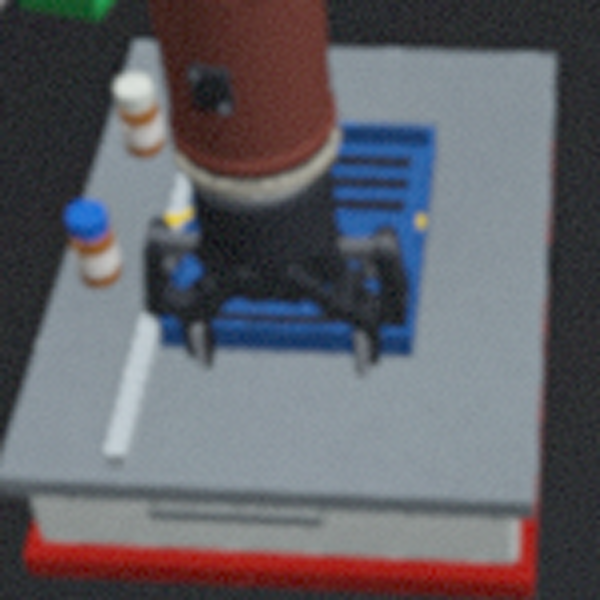

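```bash
python3 -m jog '{"hand":[85,85,85],"delta_pos":[[-0.002,0,0],[-0.004,0,0],[-0.004,0,0]],"rotation":[[0,0,0],[0,0,0],[0,0,0]]}'; python3 - <<'E'
from h import *
print(tcp())
E
python3 -m jog '{"hand":[85,85,85],"delta_pos":[[-0.001,0,0],[-0.002,0,0],[-0.002,0,0]],"rotation":[[0,0,0],[0,0,0],[0,0,0]]}'; python3 - <<'E'
from h import *
print(tcp())
E
```

```text
t: 18.82
eef_pos: [0.5414, 0.1936, 0.1123]
tool_rot: [[-0.226, 0.974, -0.0], [0.974, 0.226, 0.0], [0.0, -0.0, -1.0]]
contact_force: [-1.2, 0.7, -0.2]
finger_gap: 0.0849
(array([ -4.5, 103.3]), np.float64(112.3), array([-1.2,  0.7, -0.2]), 1.5714, 18.82)
t: 19.2
eef_pos: [0.5417, 0.1928, 0.1124]
tool_rot: [[-0.226, 0.974, 0.0], [0.974, 0.226, 0.0], [0.0, 0.0, -1.0]]
contact_force: [-1.2, 0.1, 0.6]
finger_gap: 0.085
(array([ -4.5, 102.4]), np.float64(112.4), array([-1.2,  0.1,  0.6]), 1.5713, 19.2)
```

Now to back off, rise and re-look from the earlier viewpoint.

```bash
python3 -m jog '{"hand":[85,85,85,85,85,85,85,85,85,85],"delta_pos":[[0.04,0,0],[0.06,0,0],[0.06,0,-0.14],[0.06,0,-0.28],[0.0,0,-0.42],[-0.15,0,-0.5],[-0.3,0,-0.6],[-0.45,0,-0.6],[-0.6,0,-0.6],[-0.6,0,-0.6]],"rotation":[[0,0,0],[0,0,0],[0,0,0],[0,0,0],[0,0,0],[0,0,0],[0,0,0],[0,0,0],[0,0,0],[0,0,0]]}';python3 -m jog '{"hand":[85,85,85,85],"delta_pos":[[0,0,0],[0,0,0],[0,0,0],[0,0,0]],"rotation":[[0,0.3,0],[0,0.5,0],[0,0.5,0],[0,0.5,0]]}'; python3 - <<'E'
from h import *
print(tcp())
c=manip.camera_info("wrist");w=manip.grab_frame("wrist")
import pickle;pickle.dump(c,open("c17.pkl","wb"))
cv2.imwrite("pics/w17.png",w)
cv2.imwrite("pics/t17.png",manip.grab_frame("top"))
E
```

```text
t: 20.45
eef_pos: [0.5964, -0.0465, 0.3516]
tool_rot: [[-0.218, 0.976, -0.001], [0.976, 0.218, -0.001], [-0.001, -0.001, -1.0]]
contact_force: [0.6, 1.7, -0.4]
finger_gap: 0.0848
t: 20.95
eef_pos: [0.5957, -0.0393, 0.3525]
tool_rot: [[-0.22, 0.974, -0.058], [0.941, 0.228, 0.251], [0.257, 0.0, -0.966]]
contact_force: [-0.3, 0.2, -0.7]
finger_gap: 0.085
(array([  -4. , -135.8]), np.float64(352.5), array([-0.3,  0.2, -0.7]), 1.5738, 20.95)
```

View pics/w17.png

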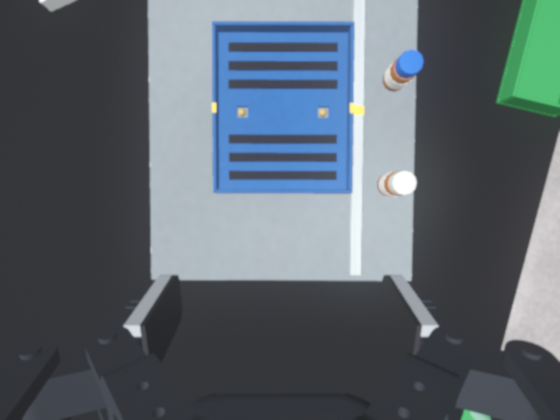

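```bash
python3 - <<'E'
from h import *
import pickle
c=pickle.load(open("c17.pkl","rb"));w=cv2.imread("pics/w17.png")
y0,y1,x0,x1=10,205,200,366
f=w[...,0].astype(float)-w[...,2]; g=np.zeros_like(f);g[y0:y1,x0:x1]=f[y0:y1,x0:x1];f=cv2.GaussianBlur(g,(3,3),0)
def edge(p):
    hi=np.percentile(p,90)*.5;i=np.argmax(p>hi);return i-1+(hi-p[i-1])/(p[i]-p[i-1])
L=[];Q=[];T=[];B=[]
for r in list(range(33,98))+list(range(118,183)):
    p=f[r,x0:x1];L.append((x0+edge(p),r));Q.append((x1-1-edge(p[::-1]),r))
for x in range(224,344):
    p=f[y0:y1,x];T.append((x,y0+edge(p)));B.append((x,y1-1-edge(p[::-1])))
def line(P):
    v=cv2.fitLine(np.float32(P),cv2.DIST_HUBER,0,.01,.01).ravel();n=np.array([-v[1],v[0]]);return np.r_[n,-n@v[2:]]
l,r,t,b=map(line,(L,Q,T,B))
X=lambda a,b:(np.cross(a,b)[:2]/np.cross(a,b)[2])
C=np.array([X(l,t),X(r,t),X(r,b),X(l,b)])
obj=np.float32([[-.075,.09,0],[.075,.09,0],[.075,-.09,0],[-.075,-.09,0]])
K=np.array([[c["fx"],0,c["cx"]],[0,c["fy"],c["cy"]],[0,0,1]])
ok,rs,ts,e=cv2.solvePnPGeneric(obj,C,K,None,flags=cv2.SOLVEPNP_IPPE)
R=np.array(c["R"])
M=R.T@cv2.Rodrigues(rs[0])[0];p=R.T@(ts[0].ravel()-np.array(c["t"]))
print("pos",sh(p),p[2],"yaw",np.arctan2(M[1,0],M[0,0])-TH,"n",M[:,2].round(4),"err",e[0])
print("corners",sh(ray(c,C,.122)).round(1).tolist())
for m in marks(w[85:130,200:370]):
    u=np.array(m[0])+[200,85];print(m,"z.1065",sh(ray(c,u,.1065)).round(1),"z.122",sh(ray(c,u,.122)).round(1))
a=w[95:130,203:373];cv2.imwrite("pics/w17c.png",cv2.resize(a,None,fx=4.7,fy=4.7,interpolation=cv2.INTER_CUBIC))
E
```

```text
pos [[-1.74989653  1.92714735]] 0.12017011864097218 yaw -0.00011575911184319443 n [-0.0042 -0.0136  0.9999] err [0.14609882]
corners [[-76.3, 91.4], [73.0, 91.7], [72.9, -88.0], [-76.3, -88.2]]
([14.0, 22.1], 40) z.1065 [[-76.9   6.2]] z.122 [[-73.9   2.2]]
([156.4, 24.3], 101) z.1065 [[80.4  4.3]] z.122 [[77.   0.3]]
([41.5, 27.0], 18) z.1065 [[-46.5   0.9]] z.122 [[-44.8  -2.9]]
([122.2, 27.4], 16) z.1065 [[42.6  0.8]] z.122 [[40.7 -3. ]]
```

View pics/w17c.png

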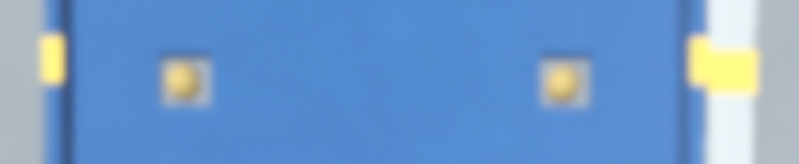

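View pics/t17.png

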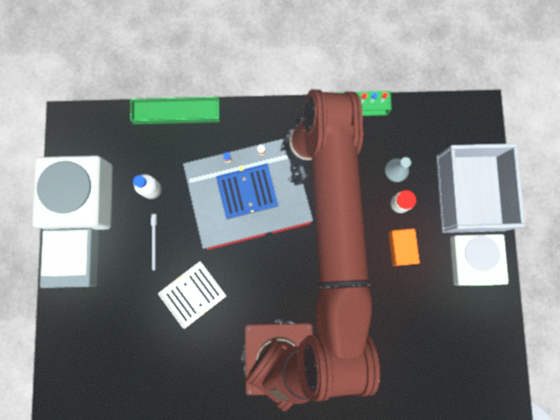

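The pins now sit centred in the holes, about 1 mm off. The tilt reading is unchanged at 0.014 rad with the tray centred, so it looks like camera bias, not a real tilt. The other things appear in the top view at the same pixels as at the start. The arm is clear, so I'm handing in.

```bash
python3 -c "
from workcell import manip
print(manip.finish_job())"
```

```text
the job is handed in; nothing more can be done
None
```

The tray is seated over both pins and I handed the job in at about 21 s; the hand-in gives no verdict. I pushed it square against the fence with the open fingertips, then slid it about 33 mm left until the holes dropped over the pins. A final nudge of about 2 mm back to the right centred it.

**Last checks:**
- **Holes over pins:** both pins are visible in the holes, with about 1 mm of offset.
- **Alignment:** the tray is square to the fence, with a yaw error of about 0.
- **Bystanders:** the vials, glassware, box and spatula look unmoved in the top view. I compared them by eye and did not measure them.
- **Robot:** the arm and gripper are clear of everything.

**Check that did not fully agree:** the wrist camera put the tray's tilt at about 0.014 rad and its rim about 2 mm below nominal. The tilt read 0.015 rad before the re-centring and the tray did not appear propped, so I put both down to calibration error. The tilt is under the 0.02 rad limit, but I had no independent measurement to confirm it.

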